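Rebuild the doser's piston stack for the bottle being filled

ROBOT

A 6-joint arm with a two-finger parallel gripper is mounted at the origin on the work surface. World frame = base frame: x ahead of the robot, y to its left, z up, the work surface at z = 0. Lengths are in mm, angles in rad, forces in N, time in s.
With the tool pointing down it reaches from about 300 to 825 mm from the base axis. Payload 5.4 kg.
Tool frame: the origin (TCP) lies on the centre line of the jaws, within the pads' length; the fingertips stand 19 mm ahead of it and the grasp point (between the pads) is the TCP (tip_reach is the distance from the TCP to the fingertips, in mm); z points along the fingers, y is the line along which they close (so a half turn about z gives the same grasp; the last joint's range is limited). The gripper opens to 92 mm and grips with 3 to 60 N. Pads are 20 mm wide; open, the fingers measure 128 mm over their backs; the gripper's body (75 mm by 189 mm) begins 69 mm behind the grasp point.
Start: joints at [1, 0.158, 1.597, -0, 1.386, -0.21], TCP at [202.997, 537.958, 233.601] pointing down, gripper open.
Joint ranges: [-2.91, 2.91], [-0.94, 2.29], [0.18, 2.7], [-1.29, 4.43], [0.17, 2.64], [-3, 3]. Speed limits (rad/s): [2.57, 2.57, 3.14, 3.14, 3.14, 3.14].

INTERFACE

Orientations are given as a unit quaternion [w, x, y, z].
In Python, from workcell import * gives the robot as it stands.
- The arm moves only by the tool apply_moves, never from a script. Its argument "plan" is a list that holds one entry, the list of rows, each a list of 7 numbers: the opening, from -1 (shut) to 1 (fully open), then the shift along the tool's x, y, z scaled (see below), then the turn, a rotation vector about the tool's x, y, z scaled (see below). In form: [[[grip, tx, ty, tz, wx, wy, wz], ...]]. A call has 1 to 8 rows; each row is the pose to reach, as a shift and turn from the pose commanded when the call began, along the tool's axes at that moment; what a row does not reach only later rows make up. The controller multiplies each number of a shift by 0.5 m and each number of a turn by 90 degrees. A row lasts 1/12 s, in which the tool goes at most 41.7 mm and 7.16 degrees, less where a joint would pass 70% of its speed; a pose out of reach is approached as far as the arm can. A call with a number of a shift or a turn outside -1 to 1 is refused whole. A call with a gripper value outside its range is refused whole. The fingers move at their own pace and stop on an object; "grip_force" is the grip in N (left out, the last holds). Time passes only in rows, so rows that repeat a pose let the fingers close. It gives the time, the measured TCP pose, the force, the opening and the grip force at its end, in the units of the state.
- get_state(): the state, without advancing time (a new reading comes with each control period).
- snapshot(name): name is "side" or "top"; returns a dict with "img" (384x512x3 uint8, red, green, blue), "intrinsics" (3x3 intrinsics, pixels), "k1" (the pictures are not rectified: a ray, as slopes to the right and down, at radius r is drawn at 1 + k1 r^2 times it, then the intrinsics apply), "world_from_camera" (4x4, takes a point from camera to world coordinates). Camera axes: x right, y down, z forward; pixel columns grow to the right and rows downward; lengths in mm; the calibration is good to about 2 mm. A picture is of the moment at which its call begins. There is no depth.
- job_done(): hands the job in; it is judged then, once.
Trained networks look in the newest picture that a camera, given by its name, has taken for a name from the list of things; names that differ only in an ending like _2 or _b are one class to them, and where a whole thing is asked for, a point or a joint stands for the part that bears it (a point fixed in the world has none). Each returns a list of dicts, best first, with "score" (0 to 1); they miss things now and then, are a little off and sometimes report something else, mostly with a low value. They report only what shows in the picture. A call takes as long as a camera call.
- spot_in(camera, target): "bbox" ([left, top, right, bottom] as shares, 0 to 1, of the picture: columns of its width, rows of its height, round what is visible of it).
- mark_of(camera, target): "location" ([column, row] as shares, 0 to 1, of the picture: columns of its width, rows of its height: a listed point, or the origin of a listed thing).
The state is a dict: "clock": time; "qpos": joint angles; "qvel": joint speeds; "joint_efforts": joint torques, N m; "tool_pos": TCP position; "orientation": TCP orientation; "ft_force": force on the tool from outside, world axes, zero at the start; "ft_torque": the same for the moment, N m; "opening": opening from 0.0 (shut) to 1.0 (fully open); "grasp_force": force on a finger pad.
Only numpy, scipy, OpenCV 4.12 (cv2) and the standard library are available. Lean on these libraries where they do the work, as an engineer would, in place of code of your own. Each camera call takes 0.05 s, during which the arm holds its last target. There are 200 camera calls.

TASK

Rebuild the stack on the doser's piston rod for the bottle that stands under the filler's nozzle: first the flanged guide bush, flange down, then one stroke spacer (the short spacer for the large bottle, the long spacer for the small bottle), and last the hexagonal lock ring. Push everything fully home, down into the barrel, so that no gap is left in the stack, and let go. Leave the other spacer and everything else on the bench where it is.

Things in the scene. Friction and masses are not known exactly. Their poses are not given: they have to be found in the camera images.
- unit: Piston unit of the doser, fixed: a white plastic block 120 x 120 mm, 45 mm high, turned by up to 0.4 rad, carrying an open steel barrel (outer diameter 78, inner 68 mm, top 71 mm above the bench) with the upright piston rod in its middle. A pipe stub 38 mm in diameter sticks out 24 mm from its -x face. Origin: centre of the block's underside, axes as the block
- seat (a point): Centre of the seat where the rings end up: the floor of the barrel, on the rod's axis, 45 mm above the bench. The barrel's wall stands 26 mm above the seat. Axes as the block, z up
- rod_tip (a point): Top of the rod (diameter 16 mm), 60 mm above the seat; the last 6 mm taper to 8 mm. Three pairs of sprung strips on its +x and -x sides, 3.5 to 51 mm above the seat, stand 1.9 mm proud, have round ends, yield inwards and grip a bore, so a ring stays where it is left on the rod; it must be pushed down (3 to 10 N) until it meets what lies below
- guide_bush: Guide bush: a flange 58 mm in diameter and 6 mm thick, below a hub 40 mm in diameter and 8 mm high; 14 mm high in all, 170 g. Bore 18.5 mm, plain stainless steel. Starts lying flat, this way up, in one of the two trays (any of the four ring places). Origin: centre of its underside, z up. 
- spacer_short: Short stroke spacer: a round sleeve 40 mm in diameter, 12 mm high, 90 g. Bore 18.5 mm, plain stainless steel. Starts lying flat, this way up, in one of the two trays (any of the four ring places). Origin: centre of its underside, z up. 
- spacer_long: Long stroke spacer: a round sleeve 40 mm in diameter, 24 mm high, 180 g. Bore 18.5 mm, plain stainless steel. Starts lying flat, this way up, in one of the two trays (any of the four ring places). Origin: centre of its underside, z up. 
- lock_ring: Lock ring: a hexagonal ring, 44 mm across flats, 12 mm high, 140 g; its x axis is square to one of the flats. Bore 18.5 mm, plain stainless steel. Starts lying flat, this way up, in one of the two trays (any of the four ring places). Origin: centre of its underside, z up. 
- tray_l: Left drying tray, fixed: aluminium, outside 300 mm (x) by 200 mm (y), floor 3 mm above the bench, rim top 9 mm above the bench, rim 3 mm thick. Origin: centre of its underside. It holds two of the rings and the gasket
- tray_r: Right drying tray, same as the left one. It holds two of the rings and the wing knob
- nozzle (a point): Tip of the filler's nozzle, 297 mm above the bench, at the left of the bench; the bottle standing below it (30 mm above the bench, within 20 mm sideways) is the one to be filled. The filler is fixed: its base plate is 260 x 280 mm and its head and column stand further left
- bottle_large: Large clear glass bottle, 84 mm in diameter, 250 mm high. Stands under the nozzle or on the white draining board at the far right. Origin: centre of its foot
- bottle_small: Small clear glass bottle, 62 mm in diameter, 155 mm high; stands where the large one does not. Origin: centre of its foot
- jug: Bystander: clear plastic jug, 104 mm in diameter, 170 mm high, with a handle at its +y side that reaches 90 mm from the axis. Origin: centre of its foot
- jar: Bystander: glass jar, 60 mm in diameter, 85 mm high. Origin: centre of its foot
- gasket: Bystander: black rubber gasket ring in the left tray, 48 mm outside, 32 mm inside, 6 mm high; not part of the job. Origin: centre of its underside
- wing_knob: Bystander: black wing knob in the right tray, 44 mm long (x), 23 mm high. Origin: centre of its underside
- spanner: Bystander: steel spanner 150 mm long (x), lying beside the block. Origin: centre of its underside
- brush: Bystander: brush 200 mm long (x), lying behind the block. Origin: centre of its underside

How it is judged (in metres and radians):
At the end, for the whole second after the job is handed in: Guide bush on the seat, the right spacer on it and the lock ring on that, each upright (4 degrees), within 2.5 mm of its fully home height and 3 mm of the rod's axis, at rest; the other spacer within 40 mm of where it started (horizontal distance between guide_bush and seat below 0.003 m and z of guide_bush in the frame of seat between -0.0025 and 0.0025 m and angle between guide_bush's own z axis and vertical below 0.07 rad and linear speed of guide_bush below 0.01 m/s and ((horizontal distance between bottle_large and nozzle below 0.05 m and horizontal distance between each of spacer_short, lock_ring and seat below 0.003 m and z of spacer_short in the frame of seat between 0.0115 and 0.0165 m and angle between each of spacer_short, lock_ring's own z axis and vertical below 0.07 rad and linear speed of each of spacer_short, lock_ring below 0.01 m/s and z of lock_ring in the frame of seat between 0.0235 and 0.0285 m and distance of spacer_long from where it was at the start of the episode below 0.04 m) or (horizontal distance between bottle_small and nozzle below 0.05 m and horizontal distance between each of spacer_long, lock_ring and seat below 0.003 m and z of spacer_long in the frame of seat between 0.0115 and 0.0165 m and angle between each of spacer_long, lock_ring's own z axis and vertical below 0.07 rad and linear speed of each of spacer_long, lock_ring below 0.01 m/s and z of lock_ring in the frame of seat between 0.0355 and 0.0405 m and distance of spacer_short from where it was at the start of the episode below 0.04 m))); the robot touches nothing.
It fails at once if a bottle is shifted by more than 40 mm or knocked over (distance of any of bottle_large, bottle_small from where it was at the start of the episode above 0.04 m or angle between any of bottle_large, bottle_small's own z axis and vertical above 0.5 rad).
It fails at once if the jug or the jar is shifted by more than 40 mm or knocked over (distance of any of jug, jar from where it was at the start of the episode above 0.04 m or angle between any of jug, jar's own z axis and vertical above 0.5 rad).
It fails at once if the gasket or the wing knob is shifted by more than 40 mm (distance of any of gasket, wing_knob from where it was at the start of the episode above 0.04 m).
It fails at once if the spanner or the brush is shifted by more than 40 mm (distance of any of spanner, brush from where it was at the start of the episode above 0.04 m).
It also fails if it takes over 72 s, if anything falls off the work surface, if the arm or the gripper's body presses on something with over 40 N, if the wrist force passes 120 N, or if a joint passes its speed limit or range.

## Working session

There is one attempt and no reset: what is moved stays moved. The work goes in short steps, Python scripts to look and compute and a tool call to move; the robot and the scene stay as the last step left them, time stands still between calls to the robot, and variables do not carry over. Pictures are saved under pics/ and viewed, at most 10 in all, crops included, and the job is handed in when it is done.

Besides the shell and the picture viewer there is one more tool, called after "Request:" as name([rows], argument=value, ...), one row to a line, values as JSON. apply_moves: Moves the arm, as the interface text tells. Shifts and turns lie within -1 to 1; 1 stands for 0.5 m of shift or 90 degrees of turn. Its arguments: {"type":"object","properties":{"plan":{"type":"array","items":{"type":"array","items":{"type":"array","items":{"type":"number","minimum":-1,"maximum":1}}}},"grip_force":{"type":"number"}},"required":["plan"]}

```bash
mkdir -p pics; ls; cat > h.py <<'E'
from workcell import *
import numpy as np, cv2
from scipy.optimize import least_squares
def ray(s,uv):
    K=np.array(s["intrinsics"],float);k1=s["k1"]
    d=np.array([(uv[0]-K[0,2])/K[0,0],(uv[1]-K[1,2])/K[1,1]]);p=d.copy()
    for _ in range(30): p=d/(1+k1*(p@p))
    T=np.array(s["world_from_camera"],float)
    return T[:3,3],T[:3,:3]@np.array([p[0],p[1],1])
def onz(s,uv,z):
    o,d=ray(s,uv);return o+d*(z-o[2])/d[2]
def proj(s,P):
    T=np.array(s["world_from_camera"],float);K=np.array(s["intrinsics"],float)
    c=(np.atleast_2d(P)-T[:3,3])@T[:3,:3];p=c[:,:2]/c[:,2:];p=p*(1+s["k1"]*(p**2).sum(1,keepdims=True))
    return p*[K[0,0],K[1,1]]+[K[0,2],K[1,2]]
def tri(a,ua,b,ub):
    o1,d1=ray(a,ua);o2,d2=ray(b,ub);d1=d1/np.linalg.norm(d1);d2=d2/np.linalg.norm(d2)
    t=np.linalg.lstsq(np.c_[d1,-d2],o2-o1,rcond=None)[0];p=o1+d1*t[0];q=o2+d2*t[1]
    return (p+q)/2,np.linalg.norm(p-q)
E
python3 - <<'E'
from h import *
S={}
for c in("top","side"):
    S[c]=snapshot(c);cv2.imwrite(f"pics/{c}0.png",cv2.resize(S[c]["img"][:,:,::-1],(800,600)))
    print(c,np.round(S[c]["world_from_camera"],3).tolist(),np.array(S[c]["intrinsics"]).tolist(),S[c]["k1"])
for n in "unit seat rod_tip guide_bush spacer_short spacer_long lock_ring tray_l tray_r nozzle bottle_large bottle_small jug jar gasket wing_knob spanner brush".split():
    r={}
    for c in S:
        m=mark_of(c,n)[:2]; r[c]=[(round(x["score"],2),(np.array(x["location"])*[512,384]).round(1).tolist()) for x in m]
    print(n,r)
    if r["top"] and r["side"]: 
        p,e=tri(S["top"],r["top"][0][1],S["side"],r["side"][0][1]);print("   ",p.round(1),round(e,1))
print(get_state())
E
```

```text
pics
top [[-0.024, -0.995, 0.102, 439.203], [-1.0, 0.024, -0.007, -20.868], [0.004, -0.102, -0.995, 1803.898], [0.0, 0.0, 0.0, 1.0]] [[453.89071234124236, 0.0, 243.6007454877126], [0.0, 453.89071234124236, 196.7185897258611], [0.0, 0.0, 1.0]] 0.06057113361549208
side [[0.695, -0.503, 0.514, -306.858], [-0.719, -0.489, 0.493, -871.196], [0.003, -0.712, -0.702, 1435.604], [0.0, 0.0, 0.0, 1.0]] [[458.08098703411736, 0.0, 251.09278959863235], [0.0, 458.08098703411736, 190.50978040772927], [0.0, 0.0, 1.0]] -0.09771302839089441
unit {'top': [(0.74, [238.0, 222.0])], 'side': [(0.88, [240.8, 234.0]), (0.71, [261.7, 242.1])]}
    [525.4 -10.6   9.3] 7.2
seat {'top': [(0.79, [234.8, 224.1])], 'side': [(0.58, [240.5, 225.9])]}
    [520.9  -3.6  56.7] 22.3
rod_tip {'top': [(0.9, [237.5, 217.0]), (0.49, [86.6, 238.4])], 'side': [(0.97, [235.8, 219.2])]}
    [ 5.297e+02 -2.000e-01  8.930e+01] 21.7
guide_bush {'top': [(0.53, [313.5, 238.6])], 'side': [(0.47, [276.6, 286.6])]}
    [ 443.4 -295.3   19.7] 19.2
spacer_short {'top': [(0.52, [156.5, 210.6]), (0.49, [306.9, 196.1])], 'side': [(0.4, [308.5
[... 1636 characters left out ...]
'clock': 1.9, 'qpos': array([ 9.99886297e-01,  1.58422203e-01,  1.59698243e+00,  1.21284302e-05,
        1.38621805e+00, -2.10071238e-01]), 'qvel': array([ 0.00027898,  0.00120258, -0.00149945,  0.00014102, -0.00055011,
       -0.0007469 ]), 'joint_efforts': array([-2.21622933e-03, -3.85548162e+01, -3.22366691e+01,  7.01595680e-02,
        3.05080810e-02,  2.27572048e-05]), 'tool_pos': array([203.00173394, 537.95761812, 233.59747215]), 'orientation': array([-1.12273553e-05,  1.79443273e-01,  9.83768322e-01, -1.16145752e-05]), 'ft_force': array([-0.49475088,  0.04060346, -0.36637458]), 'ft_torque': array([0.00438701, 0.03992832, 0.01285721]), 'grasp_force': 0.0, 'opening': 0.9995508050201194}
```

View images.

View pics/top0.png

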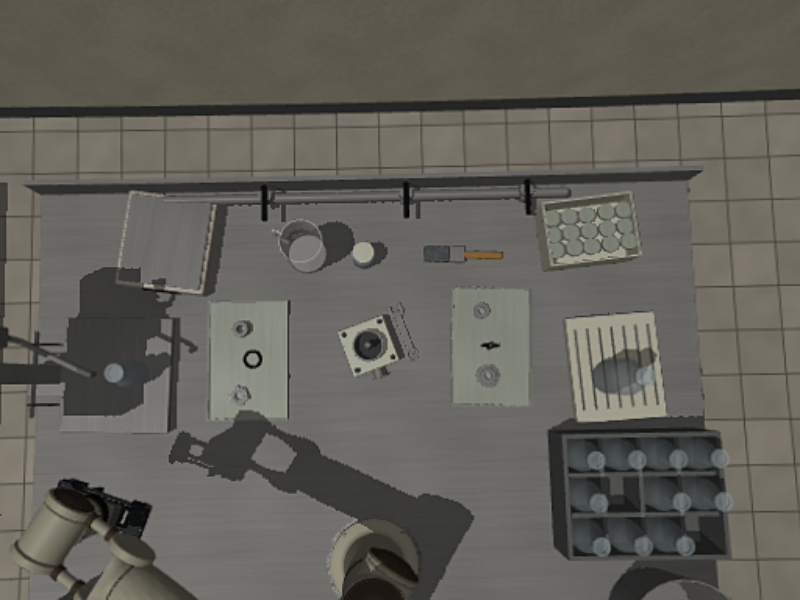

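View pics/side0.png

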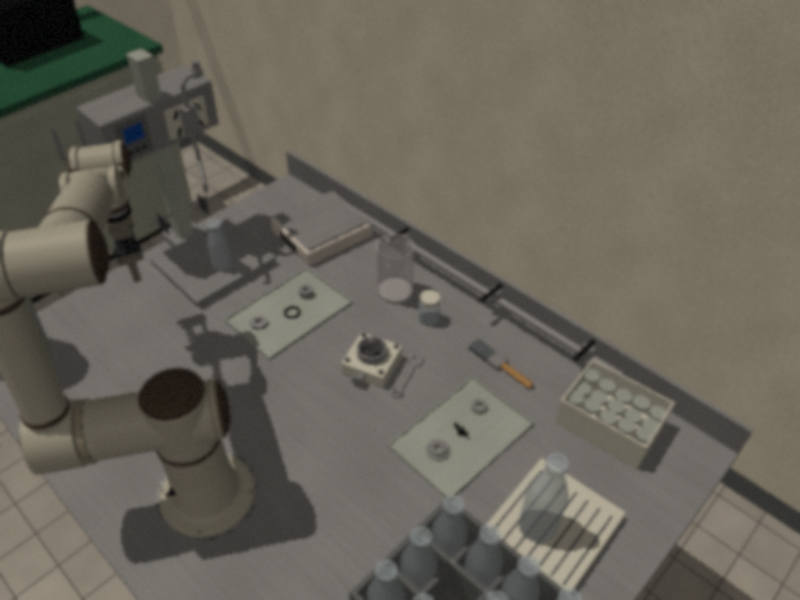

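```bash
cat > mont.py <<'E'
from h import *
def mont(fn,cs,h=18,k=8):
    # cs: rows of (snap,u,v)
    cv2.imwrite(fn,np.vstack([np.hstack([cv2.resize(cv2.getRectSubPix(s["img"][:,:,::-1].copy(),(2*h,2*h),(u,v)),None,fx=k,fy=k,interpolation=cv2.INTER_CUBIC) for s,u,v in r]) for r in cs]))
E
python3 - <<'E'
from mont import *
import pickle
t=snapshot("top");s=snapshot("side");pickle.dump((t,s),open("s0.pkl","wb"))
f=.64
T=[(155,210),(154,253),(308.5,198.5),(312,240.5),(237,222)]
Sd=[(196.5,186.5),(166,206.5),(307.5,260),(280.5,287.5),(238,229)]
mont("pics/m1.png",[[(t,*p) for p in T],[(s,*p) for p in Sd]],h=16,k=5)
E
```

```text
(no output)
```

View pics/m1.png

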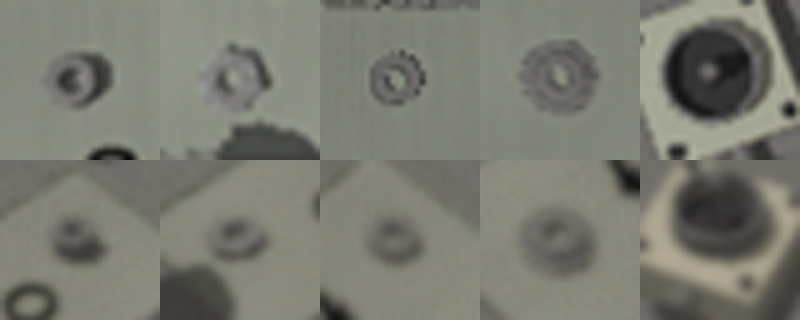

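```bash
cat > fit.py <<'E'
from mont import *
import pickle
from scipy.optimize import minimize
from scipy.ndimage import map_coordinates
def gm(s,sig=1.0):
    g=cv2.GaussianBlur(cv2.cvtColor(s["img"],cv2.COLOR_RGB2GRAY).astype(np.float32),(0,0),sig)
    return np.hypot(cv2.Sobel(g,5,1,0),cv2.Sobel(g,5,0,1))
a=np.linspace(0,2*np.pi,72,endpoint=False)
def circ(x,y,z,r): return np.c_[x+r*np.cos(a),y+r*np.sin(a),0*a+z]
def hexa(x,y,z,th,n=12):
    c=np.array([[np.cos(th+np.pi/6+i*np.pi/3),np.sin(th+np.pi/6+i*np.pi/3)] for i in range(7)])*22/np.cos(np.pi/6)
    p=np.vstack([c[i]+(c[i+1]-c[i])*np.linspace(0,1,n)[:,None] for i in range(6)])
    return np.c_[p+[x,y],np.full(len(p),z)]
def sq(x,y,z,th,h=60):
    c=np.array([[-h,-h],[h,-h],[h,h],[-h,h],[-h,-h]]);p=np.vstack([c[i]+(c[i+1]-c[i])*np.linspace(0.05,.95,30)[:,None] for i in range(4)])
    R=np.array([[np.cos(th),-np.sin(th)],[np.sin(th),np.cos(th)]]);return np.c_[p@R.T+[x,y],np.full(len(p),z)]
def score(G,s,P):
    uv=proj(s,P);return map_coordinates(G,[uv[:,1],uv[:,0]],order=1).mean()
E
cat > f1.py <<'E'
from fit import *
t,s=pickle.load(open("s0.pkl","rb"));Gt,Gs=gm(t),gm(s)
pt=lambda p,q:(p[0]-15.5+(q[0]+.5)/5-.5,p[1]-15.5+(q[1]+.5)/5-.5)
T=[(155,210),(154,253),(308.5,198.5),(312,240.5),(237,222)]
Sd=[(196.5,186.5),(166,206.5),(307.5,260),(280.5,287.5),(238,229)]
Q=[(72,79),(76,78),(78,78),(82,76),(70,70)];R=[(75,72),(78,73),(75,75),(78,75),(60,15)]
N=["long","lock","short","bush","tip"];H=[27,15,15,17,105];hz={}
for n,p,q,u,v,h in zip(N,T,Q,Sd,R,H):
    c,e=tri(t,pt(p,q),s,pt(u,v));m1=onz(t,pt(p,q),h);m2=onz(s,pt(u,v),h)
    print(n,"tri",c.round(1),"err",round(e,1),"top@h",m1[:2].round(1),"side@h",m2[:2].round(1))
    if n=="tip": continue
    for lab,vs in (("top",[(Gt,t)]),("both",[(Gt,t),(Gs,s)])):
        def f(x):
            o=hexa(x[0],x[1],h,x[2]) if n=="lock" else circ(x[0],x[1],h,20)
            w=0
            for G,sn in vs: w+=score(G,sn,o)+score(G,sn,circ(x[0],x[1],h,9.25))+(score(G,sn,circ(x[0],x[1],9,29)) if n=="bush" else 0)
            return -w
        best=min((minimize(f,[m1[0],m1[1],th],method="Nelder-Mead",options=dict(initial_simplex=np.array([[m1[0],m1[1],th],[m1[0]+4,m1[1],th],[m1[0],m1[1]+4,th],[m1[0],m1[1],th+.2]]))) for th in ([0,.17,.35,.52,.7,.87] if n=="lock" else [0])),key=lambda r:r.fun)
        print("   ",lab,best.x.round(2),round(best.fun,1))
for lab,vs in (("top",[(Gt,t)]),("side",[(Gs,s)]),("both",[(Gt,t),(Gs,s)])):
    def f(x): return -sum(score(G,sn,sq(x[0],x[1],45,x[2]))+score(G,sn,circ(x[0],x[1],71,39)) for G,sn in vs)
    b=min((minimize(f,[525,-5,th],method="Nelder-Mead",options=dict(initial_simplex=[[525,-5,th],[531,-5,th],[525,1,th],[525,-5,th+.1]])) for th in(.25,.37)),key=lambda r:r.fun);print("unit",lab,b.x.round(3),round(b.fun,1))
E
python3 f1.py
```

```text
long tri [577.8 320.6  26.7] err 1.1 top@h [577.4 320.9] side@h [578.1 320. ]
    top [576.57 324.55   0.  ] -200.8
    both [ 5.7681e+02  3.2431e+02 -8.0000e-02] -328.5
lock tri [411.1 323.5  20. ] err 0.4 top@h [411.2 324.4] side@h [413.5 327.9]
    top [412.79 320.2    0.8 ] -174.9
    both [412.57 319.7    0.78] -290.1
short tri [ 609.9 -288.    17.5] err 0.6 top@h [ 610.  -288.2] side@h [ 611.8 -287.2]
    top [ 6.0938e+02 -2.8850e+02  6.0000e-02] -104.0
    both [ 6.0850e+02 -2.9107e+02  1.3000e-01] -199.0
bush tri [ 445.9 -298.1   17.9] err 0.0 top@h [ 445.9 -298.2] side@h [ 446.3 -297.7]
    top [ 4.4837e+02 -3.0022e+02  1.0000e-01] -150.8
    both [ 4.4763e+02 -3.0132e+02  1.2000e-01] -292.3
tip tri [520.7   5.9 109.2] err 12.6 top@h [525.6   1.8] side@h [518.4  12.7]
unit top [5.25481e+02 3.37000e-01 3.34000e-01] -356.5
unit side [516.558 -12.898   0.91 ] -236.5
unit both [5.25214e+02 1.13000e-01 3.37000e-01] -555.1
```

```bash
cat > ov.py <<'E'
from fit import *
def crop(s,c,shapes,h=16,k=12):
    im=cv2.resize(cv2.getRectSubPix(s["img"][:,:,::-1].copy(),(2*h,2*h),tuple(map(float,c))),None,fx=k,fy=k,interpolation=cv2.INTER_CUBIC)
    for P,col in shapes:
        uv=(proj(s,P)-np.array(c)+h-.5+.5)*k-.5
        for p in uv: cv2.circle(im,(int(round(p[0])),int(round(p[1]))),0,col,-1)
    return im
E
cat > o1.py <<'E'
from ov import *
t,s=pickle.load(open("s0.pkl","rb"));g=(0,255,0);r=(0,0,255)
L=[((576.6,324.4),27,(577.4,320.9)),((412.8,320),15,(411.2,324.4)),((609.4,-288.5),15,(610,-288.2)),((448.2,-300.3),17,(445.9,-298.2))]
rows=[]
for sn in(t,s):
    row=[]
    for i,(A,h,B) in enumerate(L):
        sh=[]
        for c,col in((A,g),(B,r)):
            sh+=[(circ(*c,h,9.25),col),((hexa(*c,h,.8) if i==1 else circ(*c,h,20)),col)]
            if i==3: sh.append((circ(*c,9,29),col))
        row.append(crop(sn,proj(sn,[*A,h])[0],sh,h=10,k=10))
    row.append(cv2.resize(crop(sn,proj(sn,[525.3,0,60])[0],[(circ(525.3,.2,71,39),g),(circ(525.3,.2,71,34),g),(sq(525.3,.2,45,.335),g),(circ(525.3,.2,105,4),r),(circ(525.3,.2,45,8),r)],h=22,k=10),(200,200)) if 0 else crop(sn,proj(sn,[525.3,0,60])[0],[(circ(525.3,.2,71,39),g),(circ(525.3,.2,71,34),g),(sq(525.3,.2,45,.335),g),(circ(525.3,.2,105,4),r)],h=20,k=5))
    rows.append(np.hstack(row[:2]+row[4:]));rows.append(np.hstack(row[2:4]+[0*row[4]]))
cv2.imwrite("pics/o1.png",np.vstack([rows[0],rows[1],rows[2]])) ; cv2.imwrite("pics/o1.png",np.vstack([np.hstack([rows[0],rows[1][:,:200]]),np.hstack([rows[2],rows[3][:,:200]]),np.hstack([rows[1][:,200:400],rows[3][:,200:400],rows[1][:,400:],rows[1][:,400:]])]))
E
python3 o1.py
```

```text
(no output)
```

View pics/o1.png

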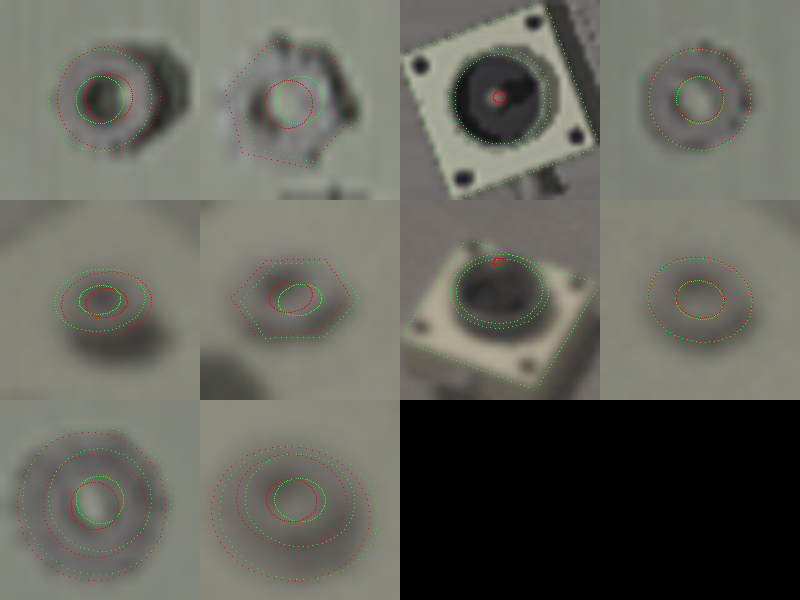

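Request:
apply_moves([
  [[1,-0.523,-0.696,0.08,0,0,-0.443],[1,-0.523,-0.696,0.08,0,0,-0.443],[1,-0.523,-0.696,0.08,0,0,-0.443],[1,-0.523,-0.696,0.08,0,0,-0.443],[1,-0.523,-0.696,0.08,0,0,-0.443],[1,-0.523,-0.696,0.08,0,0,-0.443],[1,-0.523,-0.696,0.08,0,0,-0.443],[1,-0.523,-0.696,0.08,0,0,-0.443]],
], grip_force=40)

```text
clock: 2.67
tool_pos: [290.7, 237.6, 205.2]
orientation: [0.001, -0.168, 0.986, 0.0]
ft_force: [0.5, -0.9, -0.2]
opening: 0.998
grasp_force: 0.0
```

```bash
cat > to.py <<'E'
import sys
from h import *
from scipy.spatial.transform import Rotation as Ro
st=get_state();q=np.array(st["orientation"]);R=Ro.from_quat(q[[1,2,3,0]])
p=np.array(st["tool_pos"]);print("t",st["clock"],p.round(1),"q6",st["qpos"].round(2)[[0,5]],"F",np.round(st["ft_force"],1),"op",round(st["opening"]*92,1),"gf",st["grasp_force"])
Y=.335+np.pi/2
Rt=Ro.from_matrix(np.array([[np.sin(Y),np.cos(Y),0],[-np.cos(Y),np.sin(Y),0],[0,0,-1]]))
w=(R.inv()*Rt).as_rotvec()/(np.pi/2)
for a in sys.argv[1:]:
    d=np.array(eval(a))-p
    print(a,np.r_[R.inv().apply(d)/500,w].round(4).tolist(),"mm",round(np.linalg.norm(d),1),"rows",np.linalg.norm(d)/41.7)
E
python3 to.py 447,-298.5,120 447,-298.5,29.5
```

```text
t 2.6667 [290.7 237.6 205.2] q6 [ 0.36 -1.55] F [ 0.5 -0.9 -0.2] op 91.8 gf 0.0Traceback (most recent call last):
  File "to.py", line 7, in <module>
    Rt=Ro.from_matrix(np.array([[np.sin(Y),np.cos(Y),0],[-np.cos(Y),np.sin(Y),0],[0,0,-1]]))
  File "scipy/spatial/transform/_rotation.pyx", line 1143, in scipy.spatial.transform._rotation.Rotation.from_matrix
ValueError: Non-positive determinant (left-handed or null coordinate frame) in rotation matrix 0: [[ 0.94441031 -0.32876917  0.        ]
 [ 0.32876917  0.94441031  0.        ]
 [ 0.          0.         -1.        ]].
```

```bash
sed -i 's/\[\[np.sin(Y),np.cos(Y),0\],\[-np.cos(Y),np.sin(Y),0\]/[[-np.sin(Y),np.cos(Y),0],[np.cos(Y),np.sin(Y),0]/' to.py; python3 to.py 400,-50,150 447,-298.5,120
```

```text
t 2.6667 [290.7 237.6 205.2] q6 [ 0.36 -1.55] F [ 0.5 -0.9 -0.2] op 91.8 gf 0.0
400,-50,150 [-0.0158, -0.6151, 0.1105, -0.0, 0.0007, 0.0016] mm 312.6 rows 7.495975322694108
447,-298.5,120 [0.0601, -1.1152, 0.1705, -0.0, 0.0007, 0.0016] mm 564.9 rows 13.546265868524298
```

Request:
apply_moves([
  [[1,0.034,-0.631,0.06,0,0,0],[1,0.034,-0.631,0.06,0,0,0],[1,0.034,-0.631,0.06,0,0,0],[1,0.034,-0.631,0.06,0,0,0],[1,0.034,-0.631,0.06,0,0,0],[1,0.034,-0.631,0.06,0,0,0],[1,0.034,-0.631,0.06,0,0,0],[1,0.034,-0.631,0.06,0,0,0]],
])

```text
clock: 3.33
tool_pos: [378.8, -68.2, 175.4]
orientation: [0.0, -0.165, 0.986, -0.001]
ft_force: [0.2, 1.4, 0.6]
opening: 0.999
grasp_force: 0.0
```

Request:
apply_moves([
  [[1,0.026,-0.484,0.11,0,0,0],[1,0.026,-0.484,0.11,0,0,0],[1,0.026,-0.484,0.11,0,0,0],[1,0.026,-0.484,0.11,0,0,0],[1,0.026,-0.484,0.11,0,0,0],[1,0.026,-0.484,0.11,0,0,0],[1,0.026,-0.484,0.11,0,0,0],[1,0.026,-0.484,0.11,0,0,0]],
])

```text
clock: 4.0
tool_pos: [445.2, -298.5, 118.9]
orientation: [-0.001, -0.166, 0.986, 0.001]
ft_force: [0.6, 0.3, -0.2]
opening: 1.001
grasp_force: 0.0
```

```bash
python3 to.py 447,-298.5,100 447,-298.5,29.5
```

```text
t 4.0 [ 445.2 -298.5  118.9] q6 [-0.82 -2.72] F [ 0.6  0.3 -0.2] op 92.1 gf 0.0
447,-298.5,100 [-0.0035, -0.0012, 0.0379, 0.0014, -0.0006, -0.0015] mm 19.0 rows 0.4560908520909504
447,-298.5,29.5 [-0.0036, -0.0015, 0.1789, 0.0014, -0.0006, -0.0015] mm 89.5 rows 2.145137645287111
```

Request:
apply_moves([
  [[1,-0.0036,-0.0015,0.07,0,0,0],[1,-0.0036,-0.0015,0.14,0,0,0],[1,-0.0036,-0.0015,0.178,0,0,0],[1,-0.0036,-0.0015,0.178,0,0,0],[-0.2,-0.0036,-0.0015,0.178,0,0,0],[-0.4,-0.0036,-0.0015,0.178,0,0,0],[-0.4,-0.0036,-0.0015,0.178,0,0,0],[-0.4,-0.0036,-0.0015,0.178,0,0,0]],
])

```text
clock: 4.67
tool_pos: [448.7, -298.4, 33.3]
orientation: [0.001, -0.167, 0.986, -0.002]
ft_force: [0.9, 0.4, -0.9]
opening: 0.732
grasp_force: 0.0
```

```bash
python3 to.py 447,-298.5,29.5
```

```text
t 4.6667 [ 448.7 -298.4   33.3] q6 [-0.81 -2.72] F [ 0.9  0.4 -0.9] op 67.4 gf 0.0
447,-298.5,29.5 [0.0033, 0.0009, 0.0076, -0.0022, 0.001, 0.0002] mm 4.2 rows 0.10035244324070994
```

Request:
apply_moves([
  [[0,0.0033,0.001,0.0066,0,0,0],[-0.2,0.0033,0.001,0.0066,0,0,0],[-0.4,0.0033,0.001,0.0066,0,0,0],[-0.4,0.0033,0.001,0.0066,0,0,0],[-0.4,0.0033,0.001,0.0066,0,0,0],[-0.4,0.0033,0.001,0.0066,0,0,0],[-0.4,0.0033,0.001,0.0066,0,0,0]],
])

```text
clock: 5.25
tool_pos: [446.1, -297.8, 28.4]
orientation: [0.0, -0.167, 0.986, -0.0]
ft_force: [-0.8, 1.2, 5.5]
opening: 0.412
grasp_force: 40.6
```

```bash
python3 to.py 447,-298.5,29.5
```

```text
t 5.25 [ 446.1 -297.8   28.4] q6 [-0.81 -2.72] F [-0.8  1.2  5.5] op 37.9 gf 40.60898161529593
447,-298.5,29.5 [-0.0013, -0.0019, -0.0023, -0.0004, 0.0001, 0.0001] mm 1.6 rows 0.038598848743777774
```

Request:
apply_moves([
  [[-0.4,0,0,-0.02,0,0,0],[-0.4,0,0,-0.08,0,0,0],[-0.4,0,0,-0.16,0,0,0],[-0.4,0,0,-0.24,0,0,0],[-0.4,0,0,-0.3,0,0,0],[-0.4,0,0,-0.3,0,0,0],[-0.4,0,0,-0.3,0,0,0]],
])

```text
clock: 5.83
tool_pos: [446.5, -298.3, 179.9]
orientation: [0.001, -0.167, 0.986, -0.002]
ft_force: [-0.4, 0.3, -2.2]
opening: 0.415
grasp_force: 40.2
```

```bash
cat > look.py <<'E'
import sys
from ov import *
# look.py name dz : crop about TCP in both views, ring axis overlay at TCP xy; dz=ring bottom rel. TCP
st=get_state();p=np.array(st["tool_pos"]);dz=float(sys.argv[2]);sh=eval(sys.argv[3]);im=[]
for c in("top","side"):
    s=snapshot(c)
    S=[(circ(p[0],p[1],p[2]+dz+h,r),(0,255,0)) for h,r in sh]
    im.append(crop(s,proj(s,p+[0,0,dz])[0],S,h=20,k=10)[:, :])
cv2.imwrite(sys.argv[1],np.hstack(im));print(p.round(1),round(st["opening"]*92,1),st["grasp_force"])
E
python3 look.py pics/b1.png -26.5 "[(0,29),(6,29)]"; python3 to.py 525.3,0.2,180
```

```text
[ 446.5 -298.3  179.9] 38.2 40.189157373879425
t 5.9333 [ 444.9 -296.6  176.3] q6 [-0.81 -2.72] F [-0.  -0.1 -2.5] op 38.2 gf 40.192667508872546
525.3,0.2,180 [-0.347, 0.5078, -0.0064, 0.0018, -0.0008, 0.0] mm 307.5 rows 7.374897996161919
```

View pics/b1.png

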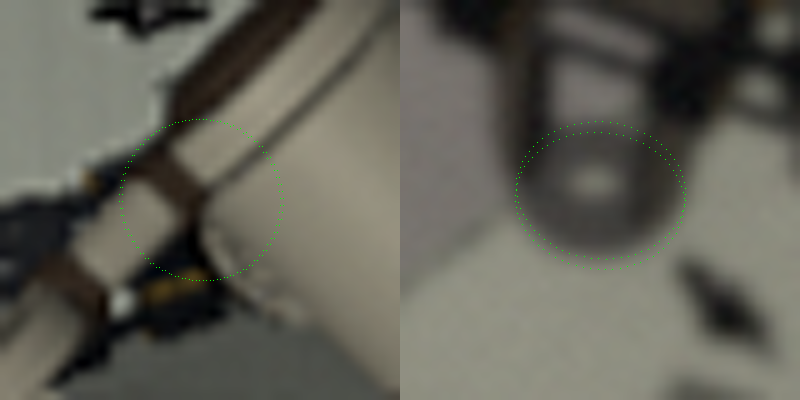

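Request:
apply_moves([
  [[-0.4,-0.045,0.065,0,0,0,0],[-0.4,-0.11,0.16,0,0,0,0],[-0.4,-0.16,0.235,0,0,0,0],[-0.4,-0.21,0.305,0,0,0,0],[-0.4,-0.26,0.38,0,0,0,0],[-0.4,-0.3,0.44,0,0,0,0],[-0.4,-0.33,0.485,0,0,0,0],[-0.4,-0.347,0.508,0,0,0,0]],
])

```text
clock: 6.6
tool_pos: [524.7, 4.2, 175.2]
orientation: [-0.002, -0.168, 0.986, 0.002]
ft_force: [-0.1, 0.1, -1.8]
opening: 0.416
grasp_force: 40.2
```

Request:
apply_moves([
  [[-0.4,0,0,0,0,0,0],[-0.4,0,0,0,0,0,0],[-0.4,0,0,0,0,0,0],[-0.4,0,0,0,0,0,0],[-0.4,0,0,0,0,0,0],[-0.4,0,0,0,0,0,0]],
])

```text
clock: 7.1
tool_pos: [526.0, -1.7, 177.8]
orientation: [-0.0, -0.166, 0.986, 0.0]
ft_force: [0.5, 1.1, -1.5]
opening: 0.413
grasp_force: 40.3
```

```bash
python3 to.py 525.3,0.2,145
```

```text
t 7.1 [526.   -1.7 177.8] q6 [-0.23 -2.14] F [ 0.5  1.1 -1.5] op 38.0 gf 40.26363465936214
525.3,0.2,145 [0.0, 0.0039, 0.0655, 0.0001, -0.0002, -0.0011] mm 32.8 rows 0.7870260115432873
```

```bash
python3 - <<'E'
from h import *
for i in range(8):
    snapshot("top" if i%2 else "side");s=get_state();print(s["clock"],s["tool_pos"].round(1),s["qpos"].round(4),s["ft_force"].round(1))
E
```

```text
7.15 [526.   -1.5 177.8] [-2.3270e-01  8.1700e-02  1.7943e+00 -1.0000e-04  1.2657e+00 -2.1371e+00] [-0.4  0.  -1.7]
7.2 [526.1  -1.3 177.9] [-0.2324  0.0816  1.7942 -0.      1.2658 -2.137 ] [-0.1  0.  -2.4]
7.25 [526.1  -1.1 178. ] [-2.3200e-01  8.1600e-02  1.7940e+00 -1.0000e-04  1.2658e+00 -2.1370e+00] [ 0.6  0.6 -1.2]
7.3 [526.1  -1.  178. ] [-2.3180e-01  8.1600e-02  1.7940e+00 -1.0000e-04  1.2658e+00 -2.1370e+00] [-0.   0.2 -2.5]
7.35 [526.2  -0.9 178. ] [-0.2316  0.0817  1.794   0.      1.2658 -2.137 ] [ 0.2  0.1 -1.2]
7.4 [526.1  -0.8 178. ] [-0.2314  0.0817  1.794  -0.      1.2658 -2.137 ] [-0.4  0.6  0. ]
7.45 [526.1  -0.7 178. ] [-0.2312  0.0817  1.794   0.      1.2658 -2.1369] [ 0.5 -0.5 -1.2]
7.5 [526.2  -0.6 178. ] [-0.2311  0.0817  1.794   0.      1.2658 -2.1369] [ 0.6  0.2 -0.5]
```

Request:
apply_moves([
  [[-0.4,0.0014,0.0015,0.04,0,0,0],[-0.4,0.0014,0.0015,0.076,0,0,0],[-0.4,0.0014,0.0015,0.076,0,0,0],[-0.4,0.0014,0.0015,0.076,0,0,0],[-0.4,0.0014,0.0015,0.076,0,0,0],[-0.4,0.0014,0.0015,0.076,0,0,0],[-0.4,0.0014,0.0015,0.076,0,0,0],[-0.4,0.0014,0.0015,0.076,0,0,0]],
])

```text
clock: 8.17
tool_pos: [525.8, -0.2, 140.9]
orientation: [0.001, -0.167, 0.986, -0.0]
ft_force: [1.1, -0.4, -1.5]
opening: 0.417
grasp_force: 40.2
```

```bash
cat > o2.py <<'E'
import sys
from ov import *
X,Y,zb=eval(sys.argv[2]);sh=eval(sys.argv[3]);im=[]
for c in("side",):
    s=snapshot(c)
    S=[(circ(X,Y,zb+h,r),(0,255,0)) for h,r in sh]+[(circ(525.3,.2,105,4),(0,0,255)),(circ(525.3,.2,71,39),(0,0,255))]
    im.append(crop(s,proj(s,[X,Y,100])[0],S,h=20,k=15))
cv2.imwrite(sys.argv[1],np.hstack(im))
E
python3 to.py 525.3,0.2,140; python3 o2.py pics/b2.png 525.3,.2,113.5 "[(0,29),(6,29),(14,9.25)]"
```

```text
t 8.1667 [ 5.258e+02 -2.000e-01  1.409e+02] q6 [-0.23 -2.14] F [ 1.1 -0.4 -1.5] op 38.3 gf 40.23599828064107
525.3,0.2,140 [0.0007, 0.0012, 0.0017, -0.0006, 0.0009, 0.0001] mm 1.1 rows 0.026534589834782612
```

View pics/b2.png

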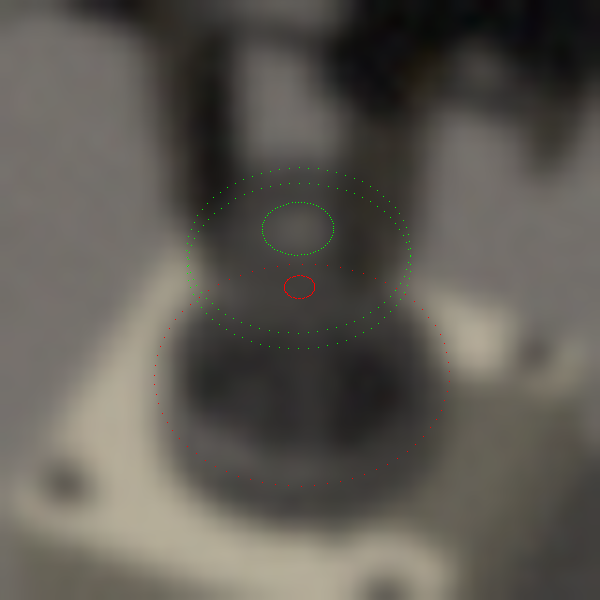

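Request:
apply_moves([
  [[-0.4,0.0004,0.0008,0.01,0,0,0],[-0.4,0.0004,0.0008,0.018,0,0,0],[-0.4,0.0004,0.0008,0.026,0,0,0],[-0.4,0.0004,0.0008,0.034,0,0,0],[-0.4,0.0004,0.0008,0.042,0,0,0],[-0.4,0.0004,0.0008,0.042,0,0,0]],
])

```text
clock: 8.72
tool_pos: [525.3, 0.5, 118.2]
orientation: [0.001, -0.167, 0.986, 0.0]
ft_force: [3.4, 1.8, -2.4]
opening: 0.415
grasp_force: 40.4
```

Request:
apply_moves([
  [[-0.4,0,0,0.01,0,0,0],[-0.4,0,0,0.02,0,0,0],[-0.4,0,0,0.03,0,0,0],[-0.4,0,0,0.04,0,0,0],[-0.4,0,0,0.044,0,0,0],[-0.4,0,0,0.044,0,0,0],[-0.4,0,0,0.044,0,0,0]],
])

```text
clock: 9.3
tool_pos: [525.4, 0.5, 96.2]
orientation: [0.001, -0.167, 0.986, 0.0]
ft_force: [5.8, 2.5, -3.8]
opening: 0.412
grasp_force: 40.0
```

Request:
apply_moves([
  [[0.2,0,0,0,0,0,0],[0.2,0,0,0,0,0,0],[0.2,0,0,0,0,0,0],[0.2,0,0,-0.06,0,0,0],[0.2,0,0,-0.11,0,0,0],[-0.52,0,0,-0.11,0,0,0],[-0.52,0,0,-0.11,0,0,0],[-0.52,0,0,-0.11,0,0,0]],
])

```text
clock: 9.97
tool_pos: [524.1, 0.2, 151.0]
orientation: [-0.001, -0.167, 0.986, 0.0]
ft_force: [0.5, -0.0, 0.1]
opening: 0.407
grasp_force: 0.0
```

Request:
apply_moves([
  [[-0.52,0,0,0,0,0,0],[-0.52,0,0,0,0,0,0],[-0.52,0,0,0,0,0,0],[-0.52,0,0,0,0,0,0],[-0.52,0,0,0,0,0,0],[-0.52,0,0,0,0,0,0]],
])

```text
clock: 10.47
tool_pos: [524.8, 0.2, 151.7]
orientation: [-0.0, -0.167, 0.986, 0.0]
ft_force: [-0.2, 0.7, 1.0]
opening: 0.239
grasp_force: 0.0
```

```bash
python3 to.py 525.3,0.2,110 525.3,.2,78; python3 o2.py pics/b3.png 525.3,.2,69.5 "[(0,29),(6,29),(14,9.25)]"
```

```text
t 10.4667 [5.248e+02 2.000e-01 1.517e+02] q6 [-0.23 -2.14] F [-0.2  0.7  1. ] op 21.9 gf 0.0
525.3,0.2,110 [-0.0009, -0.0003, 0.0834, 0.0001, -0.0002, 0.0] mm 41.7 rows 1.0002504969985102
525.3,.2,78 [-0.0009, -0.0003, 0.1474, 0.0001, -0.0002, 0.0] mm 73.7 rows 1.7676096167506388
```

View pics/b3.png

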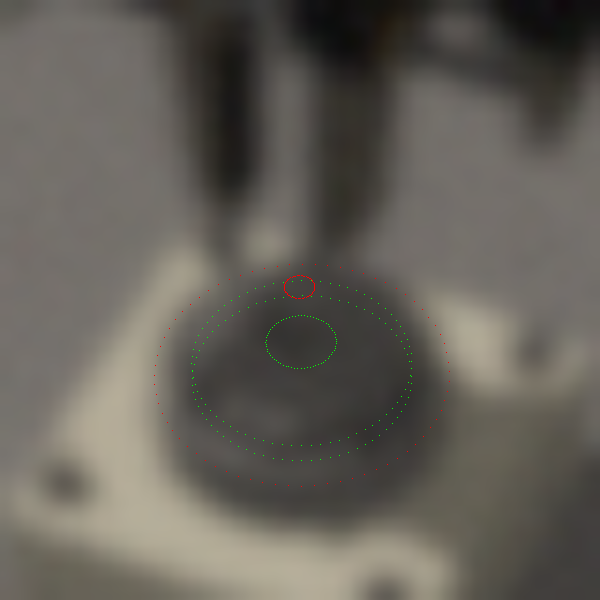

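Request:
apply_moves([
  [[-0.52,-0.0006,0,0.03,0,0,0],[-0.52,-0.0006,0,0.055,0,0,0],[-0.52,-0.0006,0,0.075,0,0,0],[-0.52,-0.0006,0,0.085,0,0,0],[-0.52,-0.0006,0,0.095,0,0,0],[-0.52,-0.0006,0,0.103,0,0,0],[-0.52,-0.0006,0,0.11,0,0,0],[-0.52,-0.0006,0,0.116,0,0,0]],
])

```text
clock: 11.18
tool_pos: [525.4, 0.3, 94.1]
orientation: [0.0, -0.167, 0.986, -0.0]
ft_force: [-1.7, 1.1, 1.0]
opening: 0.236
grasp_force: 0.9
```

Request:
apply_moves([
  [[-0.52,0,0,0.008,0,0,0],[-0.52,0,0,0.015,0,0,0],[-0.52,0,0,0.022,0,0,0],[-0.52,0,0,0.026,0,0,0],[-0.52,0,0,0.029,0,0,0],[-0.52,0,0,0.031,0,0,0],[-0.52,0,0,0.031,0,0,0],[-0.52,0,0,0.031,0,0,0]],
])

```text
clock: 11.85
tool_pos: [525.4, 0.2, 78.4]
orientation: [0.0, -0.167, 0.986, -0.0]
ft_force: [-0.8, 0.6, 1.2]
opening: 0.244
grasp_force: 0.4
```

Request:
apply_moves([
  [[-0.52,0,0,0.003,0,0,0],[-0.52,0,0,0.005,0,0,0],[-0.52,0,0,0.005,0,0,0],[-0.52,0,0,0.005,0,0,0]],
])

```text
clock: 12.18
tool_pos: [525.5, 0.2, 78.3]
orientation: [-0.0, -0.167, 0.986, -0.0]
ft_force: [-8.0, 0.8, 19.1]
opening: 0.239
grasp_force: 9.6
```

Request:
apply_moves([
  [[-0.52,0,0,-0.04,0,0,0],[-0.52,0,0,-0.12,0,0,0],[-0.52,0,0,-0.18,0,0,0],[1,-0.02,0.04,-0.2,0,0,0],[1,-0.055,0.1,-0.2,0,0,0],[1,-0.09,0.17,-0.2,0,0,0],[1,-0.13,0.24,-0.2,0,0,0],[1,-0.165,0.31,-0.2,0,0,0]],
])

```text
clock: 12.85
tool_pos: [552.4, 175.4, 175.9]
orientation: [0.0, -0.166, 0.986, -0.0]
ft_force: [1.5, -0.4, 1.0]
opening: 0.58
grasp_force: 0.0
```

Request:
apply_moves([
  [[1,-0.04,0.07,0,0,0,0],[1,-0.075,0.14,0,0,0,0],[1,-0.11,0.2,0,0,0,0],[1,-0.135,0.24,0.05,0,0,0],[1,-0.145,0.266,0.1,0,0,0],[1,-0.145,0.266,0.15,0,0,0],[1,-0.145,0.266,0.2,0,0,0],[1,-0.145,0.266,0.2,0,0,0]],
])

```text
clock: 13.52
tool_pos: [572.6, 322.1, 69.2]
orientation: [-0.005, -0.167, 0.986, -0.001]
ft_force: [-1.4, -0.1, -1.5]
opening: 1.002
grasp_force: 0.0
```

Request:
apply_moves([
  [[1,0,0,0,0,0,0],[1,0,0,0,0,0,0],[1,0,0,0,0,0,0],[1,0,0,0,0,0,0],[1,0,0,0,0,0,0],[1,0,0,0,0,0,0]],
])

```text
clock: 14.02
tool_pos: [577.5, 323.3, 77.0]
orientation: [0.001, -0.167, 0.986, 0.0]
ft_force: [0.0, 0.3, 0.3]
opening: 0.999
grasp_force: 0.0
```

```bash
python3 to.py 577,323,37
```

```text
t 14.0167 [577.5 323.3  77. ] q6 [ 0.33 -1.58] F [0.  0.3 0.3] op 91.9 gf 0.0
577,323,37 [0.0013, -0.0003, 0.0801, 0.0, 0.0011, -0.0001] mm 40.0 rows 0.9600545034115476
```

Request:
apply_moves([
  [[1,0.0005,0,0.04,0,0,0],[1,0.0005,0,0.07,0,0,0],[1,0.0005,0,0.08,0,0,0],[1,0.0005,0,0.08,0,0,0],[1,0.0005,0,0.08,0,0,0],[0,0.0005,0,0.08,0,0,0],[0,0.0005,0,0.08,0,0,0],[-0.1,0.0005,0,0.08,0,0,0]],
])

```text
clock: 14.68
tool_pos: [577.3, 323.4, 36.9]
orientation: [0.001, -0.167, 0.986, 0.0]
ft_force: [-0.4, -0.1, 0.4]
opening: 0.799
grasp_force: 0.0
```

Request:
apply_moves([
  [[-0.3,0,0,0,0,0,0],[-0.4,0,0,0,0,0,0],[-0.4,0,0,0,0,0,0],[-0.4,0,0,0,0,0,0],[-0.4,0,0,0,0,0,0],[-0.4,0,0,0,0,0,0],[-0.4,0,0,0,0,0,0]],
])

```text
clock: 15.27
tool_pos: [576.8, 323.0, 36.0]
orientation: [0.0, -0.167, 0.986, -0.0]
ft_force: [0.6, -0.5, 0.1]
opening: 0.415
grasp_force: 40.0
```

```bash
python3 to.py 577,323,37
```

```text
t 15.2667 [576.8 323.   36. ] q6 [ 0.33 -1.58] F [ 0.6 -0.5  0.1] op 38.2 gf 39.99999423336703
577,323,37 [-0.0004, -0.0002, -0.0021, -0.0002, 0.0001, 0.0001] mm 1.1 rows 0.02523720748205389
```

Request:
apply_moves([
  [[-0.4,0,0,-0.04,0,0,0],[-0.4,0,0,-0.1,0,0,0],[-0.4,0,0,-0.17,0,0,0],[-0.4,0,0,-0.24,0,0,0],[-0.4,0.02,-0.04,-0.27,0,0,0],[-0.4,0.05,-0.1,-0.27,0,0,0],[-0.4,0.08,-0.16,-0.27,0,0,0],[-0.4,0.115,-0.22,-0.27,0,0,0]],
])

```text
clock: 15.93
tool_pos: [558.1, 199.4, 170.9]
orientation: [0.0, -0.167, 0.986, 0.0]
ft_force: [0.1, -0.5, -2.2]
opening: 0.417
grasp_force: 40.0
```

Request:
apply_moves([
  [[-0.4,0.035,-0.065,0,0,0,0],[-0.4,0.07,-0.13,0,0,0,0],[-0.4,0.105,-0.195,0,0,0,0],[-0.4,0.14,-0.255,0,0,0,0],[-0.4,0.165,-0.31,0,0,0,0],[-0.4,0.185,-0.34,0,0,0,0],[-0.4,0.194,-0.356,0,0,0,0],[-0.4,0.194,-0.356,0,0,0,0]],
])

```text
clock: 16.6
tool_pos: [525.0, -0.9, 170.6]
orientation: [-0.0, -0.166, 0.986, 0.0]
ft_force: [-0.1, 1.4, -2.0]
opening: 0.418
grasp_force: 40.0
```

Request:
apply_moves([
  [[-0.4,0,0,0,0,0,0],[-0.4,0,0,0,0,0,0],[-0.4,0,0,0,0,0,0],[-0.4,0,0,0,0,0,0],[-0.4,0,0,0,0,0,0],[-0.4,0,0,0,0,0,0],[-0.4,0,0,0,0,0,0],[-0.4,0,0,0,0,0,0]],
])

```text
clock: 17.27
tool_pos: [525.4, 0.5, 170.9]
orientation: [-0.0, -0.167, 0.986, 0.0]
ft_force: [0.9, 0.1, -3.3]
opening: 0.416
grasp_force: 40.0
```

```bash
python3 to.py 525.3,.2,145
```

```text
t 17.2667 [5.254e+02 5.000e-01 1.709e+02] q6 [-0.23 -2.14] F [ 0.9  0.1 -3.3] op 38.3 gf 39.999437561491504
525.3,.2,145 [0.0005, -0.0005, 0.0518, 0.0, -0.0, 0.0002] mm 25.9 rows 0.6213857866478312
```

Request:
apply_moves([
  [[-0.4,0.0003,-0.0004,0.03,0,0,0],[-0.4,0.0003,-0.0004,0.05,0,0,0],[-0.4,0.0003,-0.0004,0.06,0,0,0],[-0.4,0.0003,-0.0004,0.067,0,0,0],[-0.4,0.0003,-0.0004,0.074,0,0,0],[-0.4,0.0003,-0.0004,0.08,0,0,0],[-0.4,0.0003,-0.0004,0.08,0,0,0]],
])

```text
clock: 17.85
tool_pos: [525.2, 0.2, 130.5]
orientation: [-0.0, -0.167, 0.986, 0.0]
ft_force: [0.0, 0.1, -1.2]
opening: 0.412
grasp_force: 40.0
```

Request:
apply_moves([
  [[-0.4,0,0,0.01,0,0,0],[-0.4,0,0,0.02,0,0,0],[-0.4,0,0,0.03,0,0,0],[-0.4,0,0,0.04,0,0,0],[-0.4,0,0,0.05,0,0,0],[-0.4,0,0,0.06,0,0,0],[-0.4,0,0,0.068,0,0,0],[-0.4,0,0,0.072,0,0,0]],
])

```text
clock: 18.52
tool_pos: [526.0, 0.5, 95.0]
orientation: [0.001, -0.167, 0.986, 0.0]
ft_force: [0.5, 3.2, 5.0]
opening: 0.418
grasp_force: 40.0
```

Request:
apply_moves([
  [[-0.4,0,0,0.002,0,0,0],[-0.4,0,0,0.004,0,0,0],[-0.4,0,0,0.005,0,0,0],[-0.4,0,0,0.005,0,0,0],[-0.4,0,0,0.005,0,0,0]],
])

```text
clock: 18.93
tool_pos: [525.6, 0.1, 92.3]
orientation: [0.0, -0.167, 0.986, -0.0]
ft_force: [3.7, 2.4, -1.0]
opening: 0.418
grasp_force: 40.0
```

Request:
apply_moves([
  [[0.2,0,0,0,0,0,0],[0.2,0,0,0,0,0,0],[0.2,0,0,0,0,0,0],[0.2,0,0,-0.06,0,0,0],[0.2,0,0,-0.11,0,0,0],[-0.52,0,0,-0.11,0,0,0],[-0.52,0,0,-0.11,0,0,0],[-0.52,0,0,-0.11,0,0,0]],
])

```text
clock: 19.6
tool_pos: [524.7, 0.1, 146.6]
orientation: [-0.001, -0.167, 0.986, 0.0]
ft_force: [0.5, -0.3, -0.5]
opening: 0.403
grasp_force: 0.0
```

Request:
apply_moves([
  [[-0.52,0,0,0,0,0,0],[-0.52,0,0,0,0,0,0],[-0.52,0,0,0,0,0,0],[-0.52,0,0,0,0,0,0],[-0.52,0,0,0,0,0,0]],
])

```text
clock: 20.02
tool_pos: [525.1, 0.2, 147.0]
orientation: [-0.0, -0.167, 0.986, 0.0]
ft_force: [0.5, 0.7, 0.7]
opening: 0.238
grasp_force: 0.0
```

```bash
python3 to.py 525.4,0.2,106 525.4,.2,100
```

```text
t 20.0167 [5.251e+02 2.000e-01 1.470e+02] q6 [-0.23 -2.14] F [0.5 0.7 0.7] op 21.9 gf 0.0
525.4,0.2,106 [-0.0006, -0.0002, 0.082, 0.0002, -0.0004, 0.0] mm 41.0 rows 0.9833877334672557
525.4,.2,100 [-0.0006, -0.0002, 0.094, 0.0002, -0.0004, 0.0] mm 47.0 rows 1.1272698621197548
```

Request:
apply_moves([
  [[-0.52,-0.0005,0,0.03,0,0,0],[-0.52,-0.0005,0,0.055,0,0,0],[-0.52,-0.0005,0,0.07,0,0,0],[-0.52,-0.0005,0,0.078,0,0,0],[-0.52,-0.0005,0,0.084,0,0,0],[-0.52,-0.0005,0,0.09,0,0,0],[-0.52,-0.0005,0,0.094,0,0,0],[-0.52,-0.0005,0,0.094,0,0,0]],
])

```text
clock: 20.68
tool_pos: [526.0, 0.2, 102.3]
orientation: [0.0, -0.167, 0.986, -0.0]
ft_force: [-6.4, 1.3, 9.3]
opening: 0.241
grasp_force: 5.2
```

Request:
apply_moves([
  [[-0.52,0,0,0.002,0,0,0],[-0.52,0,0,0.002,0,0,0],[-0.52,0,0,0.002,0,0,0]],
])

```text
clock: 20.93
tool_pos: [526.1, 0.2, 102.3]
orientation: [0.0, -0.167, 0.986, -0.0]
ft_force: [-8.7, 1.8, 15.9]
opening: 0.239
grasp_force: 8.4
```

Request:
apply_moves([
  [[-0.52,0,0,-0.06,0,0,0],[-0.52,0,0,-0.13,0,0,0],[1,0,0.03,-0.15,0,0,0],[1,0,0.1,-0.15,0,0,0],[1,0,0.18,-0.15,0,0,0],[1,0,0.26,-0.15,0,0,0],[1,0,0.33,-0.15,0,0,0],[1,0,0.4,-0.15,0,0,0]],
])

```text
clock: 21.6
tool_pos: [459.4, 190.7, 175.2]
orientation: [0.001, -0.167, 0.986, 0.0]
ft_force: [0.4, 0.1, 0.6]
opening: 0.656
grasp_force: 0.0
```

Request:
apply_moves([
  [[1,0,0.07,0,0,0,0],[1,0,0.14,0.03,0,0,0],[1,0,0.21,0.07,0,0,0],[1,0.003,0.25,0.11,0,0,0],[1,0.003,0.275,0.15,0,0,0],[1,0.003,0.284,0.18,0,0,0],[1,0.003,0.284,0.2,0,0,0],[1,0.003,0.284,0.2,0,0,0]],
])

```text
clock: 22.27
tool_pos: [410.4, 322.1, 72.6]
orientation: [-0.002, -0.167, 0.986, -0.001]
ft_force: [0.0, 1.0, -0.6]
opening: 1.0
grasp_force: 0.0
```

Request:
apply_moves([
  [[1,0,0,0,0,0,0],[1,0,0,0,0,0,0],[1,0,0,0,0,0,0],[1,0,0,0,0,0,0],[1,0,0,0,0,0,0],[1,0,0,0,0,0,0],[1,0,0,0,0,0,0]],
])

```text
clock: 22.85
tool_pos: [411.9, 322.7, 74.7]
orientation: [0.0, -0.167, 0.986, 0.0]
ft_force: [-0.8, 0.2, -0.2]
opening: 1.0
grasp_force: 0.0
```

```bash
python3 to.py 412,322.5,25
```

```text
t 22.85 [411.9 322.7  74.7] q6 [ 0.43 -1.47] F [-0.8  0.2 -0.2] op 92.0 gf 0.0
412,322.5,25 [-0.0, -0.0004, 0.0993, 0.0, 0.0003, -0.0] mm 49.7 rows 1.1909309226314497
```

Request:
apply_moves([
  [[1,0,0,0.05,0,0,0],[1,0,0,0.085,0,0,0],[1,0,0,0.098,0,0,0],[1,0,0,0.098,0,0,0],[0.5,0,0,0.098,0,0,0],[0.2,0,0,0.098,0,0,0],[0.1,0,0,0.098,0,0,0],[0,0,0,0.098,0,0,0]],
])

```text
clock: 23.52
tool_pos: [412.4, 323.0, 26.4]
orientation: [0.001, -0.167, 0.986, 0.0]
ft_force: [-0.1, -0.0, 0.1]
opening: 0.734
grasp_force: 0.0
```

Request:
apply_moves([
  [[-0.2,0,0,0,0,0,0],[-0.3,0,0,0,0,0,0],[-0.3,0,0,0,0,0,0],[-0.3,0,0,0,0,0,0],[-0.3,0,0,0,0,0,0],[-0.3,0,0,0,0,0,0]],
])

```text
clock: 24.02
tool_pos: [411.8, 323.1, 25.8]
orientation: [0.0, -0.167, 0.986, 0.0]
ft_force: [-2.8, 2.0, 4.0]
opening: 0.477
grasp_force: 39.9
```

```bash
python3 to.py 412,322.5,25
```

```text
t 24.0167 [411.8 323.1  25.8] q6 [ 0.43 -1.47] F [-2.8  2.   4. ] op 43.9 gf 39.87284383736551
412,322.5,25 [-0.0, -0.0012, 0.0015, 0.0004, 0.0002, 0.0] mm 1.0 rows 0.0231132487210803
```

Request:
apply_moves([
  [[0.2,0,-0.001,0,0,0,0],[0.2,0,-0.001,0,0,0,0.05],[0.2,0,-0.001,0,0,0,0.05],[0.2,0,-0.001,0,0,0,0.05],[-0.3,0,-0.001,0,0,0,0.05],[-0.3,0,-0.001,0,0,0,0.05],[-0.3,0,-0.001,0,0,0,0.05],[-0.3,0,-0.001,0,0,0,0.05]],
])

```text
clock: 24.68
tool_pos: [411.8, 322.1, 25.3]
orientation: [-0.0, -0.128, 0.992, -0.0]
ft_force: [-0.2, -0.2, -0.9]
opening: 0.477
grasp_force: 39.9
```

Request:
apply_moves([
  [[-0.3,0,0,0,0,0,0],[-0.3,0,0,0,0,0,0],[-0.3,0,0,0,0,0,0]],
])

```text
clock: 24.93
tool_pos: [411.7, 322.1, 25.3]
orientation: [-0.0, -0.128, 0.992, -0.0]
ft_force: [-0.3, -0.3, -1.8]
opening: 0.474
grasp_force: 39.9
```

```bash
python3 to.py 412,322.5,25
```

```text
t 24.9333 [411.7 322.1  25.3] q6 [ 0.43 -1.39] F [-0.3 -0.3 -1.8] op 43.6 gf 39.8951249755919
412,322.5,25 [-0.0008, 0.0006, 0.0005, -0.0001, -0.0003, -0.0499] mm 0.5 rows 0.01287182848711913
```

Request:
apply_moves([
  [[-0.3,0,0,-0.04,0,0,0],[-0.3,0,0,-0.1,0,0,0],[-0.3,0,0,-0.17,0,0,0],[-0.3,0,0,-0.24,0,0,-0.05],[-0.3,0,0,-0.28,0,0,-0.05],[-0.3,0,0,-0.28,0,0,-0.05],[-0.3,0,0,-0.28,0,0,-0.05],[-0.3,0,0,-0.28,0,0,-0.05]],
])

```text
clock: 25.6
tool_pos: [410.7, 321.7, 163.4]
orientation: [-0.002, -0.167, 0.986, -0.0]
ft_force: [-1.4, 0.1, -2.3]
opening: 0.47
grasp_force: 39.9
```

```bash
python3 to.py 525.4,.2,165; python3 look.py pics/l1.png -22.3 "[(0,9.25),(0,23),(12,9.25)]"
```

```text
t 25.6 [410.7 321.7 163.4] q6 [ 0.43 -1.47] F [-1.4  0.1 -2.3] op 43.2 gf 39.895511800423265
525.4,.2,165 [-0.0054, -0.6826, -0.003, -0.0002, -0.0021, -0.0001] mm 341.3 rows 8.185213437984821
[410.7 321.7 163.4] 43.2 39.895511800423265
```

View pics/l1.png

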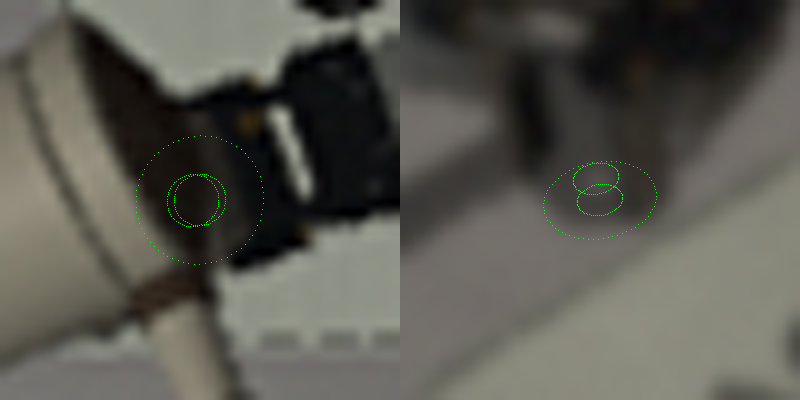

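Request:
apply_moves([
  [[-0.3,0,-0.05,0,0,0,0],[-0.3,0,-0.12,0,0,0,0],[-0.3,0,-0.19,0,0,0,0],[-0.3,0,-0.26,0,0,0,0],[-0.3,0,-0.33,0,0,0,0],[-0.3,0,-0.4,0,0,0,0],[-0.3,0,-0.46,0,0,0,0],[-0.3,-0.004,-0.52,0,0,0,0]],
])

```text
clock: 26.37
tool_pos: [498.3, 75.7, 163.5]
orientation: [-0.002, -0.166, 0.986, 0.0]
ft_force: [-0.1, 0.3, -1.8]
opening: 0.47
grasp_force: 39.9
```

Request:
apply_moves([
  [[-0.3,0,-0.06,0,0,0,0],[-0.3,0,-0.11,0,0,0,0],[-0.3,0,-0.145,0,0,0,0],[-0.3,0,-0.1626,0,0,0,0],[-0.3,0,-0.1626,0,0,0,0],[-0.3,0,-0.1626,0,0,0,0],[-0.3,0,-0.1626,0,0,0,0],[-0.3,0,-0.1626,0,0,0,0]],
])

```text
clock: 27.03
tool_pos: [525.5, 1.8, 165.0]
orientation: [-0.0, -0.167, 0.986, 0.0]
ft_force: [0.8, -0.3, -0.7]
opening: 0.474
grasp_force: 39.9
```

Request:
apply_moves([
  [[-0.3,0,0,0.02,0,0,0],[-0.3,0,0,0.04,0,0,0],[-0.3,0,0,0.04,0,0,0],[-0.3,0,0,0.04,0,0,0],[-0.3,0,0,0.04,0,0,0],[-0.3,0,0,0.04,0,0,0]],
])

```text
clock: 27.53
tool_pos: [526.2, 0.5, 145.7]
orientation: [0.0, -0.167, 0.986, -0.0]
ft_force: [0.4, 0.8, -1.4]
opening: 0.475
grasp_force: 39.9
```

```bash
python3 to.py 525.4,.2,130 525.4,.2,110; python3 o2.py pics/l2.png 525.4,.2,122 "[(0,23),(12,9.25)]"
```

```text
t 27.5333 [5.262e+02 5.000e-01 1.457e+02] q6 [-0.23 -2.13] F [ 0.4  0.8 -1.4] op 43.7 gf 39.89533690502867
525.4,.2,130 [0.0018, -0.0001, 0.0314, -0.0002, 0.0003, 0.0001] mm 15.7 rows 0.37713495596677277
525.4,.2,110 [0.0019, -0.0001, 0.0714, -0.0002, 0.0003, 0.0001] mm 35.7 rows 0.8563973297496725
```

View pics/l2.png

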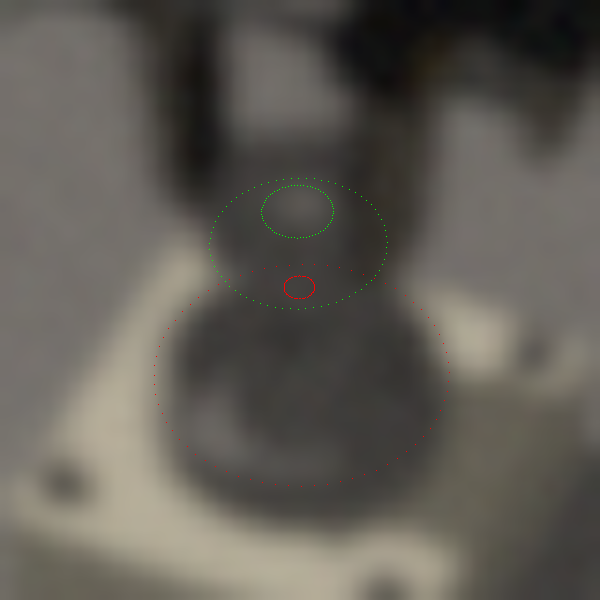

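Request:
apply_moves([
  [[-0.3,0.0014,0,0.02,0,0,0],[-0.3,0.0014,0,0.03,0,0,0],[-0.3,0.0014,0,0.036,0,0,0],[-0.3,0.0014,0,0.042,0,0,0],[-0.3,0.0014,0,0.048,0,0,0],[-0.3,0.0014,0,0.052,0,0,0],[-0.3,0.0014,0,0.052,0,0,0]],
])

```text
clock: 28.17
tool_pos: [525.1, 0.4, 118.9]
orientation: [-0.0, -0.167, 0.986, 0.0]
ft_force: [0.1, -0.1, -0.9]
opening: 0.475
grasp_force: 39.9
```

Request:
apply_moves([
  [[-0.3,0,0,0.006,0,0,0],[-0.3,0,0,0.012,0,0,0],[-0.3,0,0,0.018,0,0,0],[-0.3,0,0,0.024,0,0,0],[-0.3,0,0,0.028,0,0,0],[-0.3,0,0,0.03,0,0,0],[-0.3,0,0,0.03,0,0,0],[-0.3,0,0,0.03,0,0,0]],
])

```text
clock: 28.83
tool_pos: [524.8, 0.5, 105.2]
orientation: [-0.001, -0.167, 0.986, 0.0]
ft_force: [-7.5, 0.5, 7.6]
opening: 0.476
grasp_force: 39.9
```

Request:
apply_moves([
  [[0.2,0,0,-0.002,0,0,0],[0.2,0,0,-0.002,0,0,0],[0.2,0,0,-0.002,0,0,0],[0.2,0,0,-0.04,0,0,0],[0.2,0,0,-0.09,0,0,0],[-0.52,0,0,-0.09,0,0,0],[-0.52,0,0,-0.09,0,0,0],[-0.52,0,0,-0.09,0,0,0]],
])

```text
clock: 29.5
tool_pos: [525.3, 0.3, 148.8]
orientation: [-0.0, -0.167, 0.986, 0.0]
ft_force: [-0.0, 0.2, -0.2]
opening: 0.403
grasp_force: 0.0
```

Request:
apply_moves([
  [[-0.52,0,0,0,0,0,0],[-0.52,0,0,0,0,0,0],[-0.52,0,0,0,0,0,0],[-0.52,0,0,0,0,0,0],[-0.52,0,0,0,0,0,0]],
])

```text
clock: 29.92
tool_pos: [525.2, 0.4, 149.0]
orientation: [-0.0, -0.167, 0.986, 0.0]
ft_force: [0.7, 0.1, -0.2]
opening: 0.236
grasp_force: 0.0
```

```bash
python3 to.py 525.4,0.2,118 525.4,.2,112
```

```text
t 29.9167 [5.252e+02 4.000e-01 1.490e+02] q6 [-0.23 -2.14] F [ 0.7  0.1 -0.2] op 21.7 gf 0.0
525.4,0.2,118 [-0.0004, -0.0005, 0.0621, 0.0002, -0.0003, 0.0001] mm 31.0 rows 0.7444372154565604
525.4,.2,112 [-0.0004, -0.0005, 0.0741, 0.0002, -0.0003, 0.0001] mm 37.0 rows 0.8883167220319743
```

Request:
apply_moves([
  [[-0.52,-0.0004,-0.0004,0.03,0,0,0],[-0.52,-0.0004,-0.0004,0.05,0,0,0],[-0.52,-0.0004,-0.0004,0.06,0,0,0],[-0.52,-0.0004,-0.0004,0.066,0,0,0],[-0.52,-0.0004,-0.0004,0.072,0,0,0],[-0.52,-0.0004,-0.0004,0.076,0,0,0],[-0.52,-0.0004,-0.0004,0.077,0,0,0],[-0.52,-0.0004,-0.0004,0.077,0,0,0]],
])

```text
clock: 30.58
tool_pos: [525.3, 0.3, 114.3]
orientation: [-0.001, -0.167, 0.986, 0.0]
ft_force: [-13.3, 2.4, 22.9]
opening: 0.241
grasp_force: 11.7
```

Request:
apply_moves([
  [[-0.5,0,0,-0.03,0,0,0],[-0.5,0,0,-0.1,0,0,0],[-0.5,0,0,-0.17,0,0,0],[-0.5,0,0,-0.24,0,0,0],[-0.5,0,0.06,-0.24,0,0,0],[-0.5,0,0.14,-0.24,0,0,0],[-0.5,0,0.22,-0.24,0,0,0],[-0.5,0,0.3,-0.24,0,0,0]],
])

```text
clock: 31.25
tool_pos: [475.9, 143.1, 231.6]
orientation: [0.001, -0.166, 0.986, -0.0]
ft_force: [0.7, -0.1, -0.5]
opening: 0.25
grasp_force: 0.0
```

Request:
apply_moves([
  [[-0.5,0,0.08,0,0,0,0],[-0.5,0,0.14,0,0,0,0],[-0.5,0,0.18,0,0,0,0],[-0.5,0,0.18,0,0,0,0],[-0.5,0,0.18,0,0,0,0],[-0.5,0,0.18,0,0,0,0],[-0.5,0,0.18,0,0,0,0],[-0.5,0,0.18,0,0,0,0]],
])

```text
clock: 31.92
tool_pos: [447.3, 225.8, 230.9]
orientation: [0.0, -0.166, 0.986, -0.0]
ft_force: [-0.4, 0.1, 0.4]
opening: 0.251
grasp_force: 0.0
```

```bash
python3 - <<'E'
from ov import *
im=[]
for c in("top","side"):
    s=snapshot(c);g=(0,255,0)
    im.append(crop(s,proj(s,[525.3,.2,80])[0],[(circ(525.3,.2,95,22),g),(circ(525.3,.2,105,4),(0,0,255)),(circ(525.3,.2,71,39),(0,0,255))],h=16,k=12))
cv2.imwrite("pics/f.png",np.hstack(im))
E
```

```text
(no output)
```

View pics/f.png

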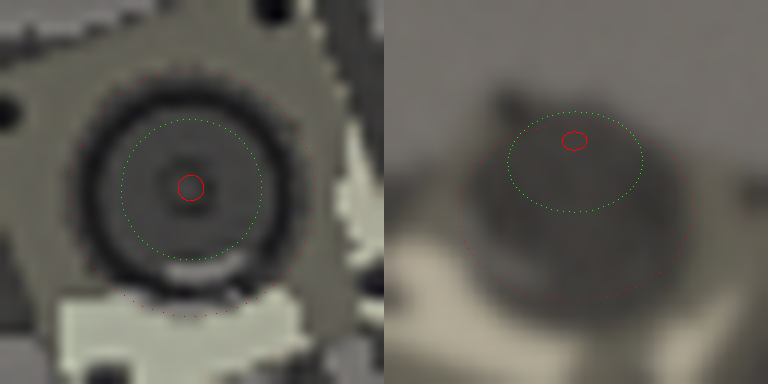

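```bash
python3 - <<'E'
from h import *
S={c:snapshot(c) for c in("top","side")}
for n,z in(("lock_ring",83),("spacer_long",59),("guide_bush",45),("spacer_short",3)):
    for c in S: print(n,c,[(round(m["score"],2),onz(S[c],np.array(m["location"])*[512,384],z).round(0)[:2].tolist()) for m in mark_of(c,n)[:3]])
import pickle
t,s=pickle.load(open("s0.pkl","rb"))
for P in([412,322,10],[577,323,15],[447,-298,10],[609,-288,10]):
    for c,o in(("top",t),("side",s)):
        u=proj(o,P)[0].round().astype(int);a=[x["img"][u[1]-5:u[1]+6,u[0]-5:u[0]+6].astype(float).mean((2)) for x in(o,S[c])];print(P,c,"std",[round(x.std(),1) for x in a],"mean",[round(x.mean()) for x in a])
E
```

```text
lock_ring top [(0.48, [530.0, -0.0])]
lock_ring side [(0.43, [519.0, 5.0])]
spacer_long top []
spacer_long side [(0.39, [524.0, -4.0]), (0.28, [524.0, -125.0])]
guide_bush top [(0.72, [518.0, -305.0]), (0.53, [521.0, 7.0])]
guide_bush side [(0.45, [525.0, 5.0])]
spacer_short top [(0.43, [602.0, -283.0]), (0.42, [527.0, -293.0])]
spacer_short side [(0.61, [613.0, -296.0])]
[412, 322, 10] top std [np.float64(25.6), np.float64(13.6)] mean [116, 113]
[412, 322, 10] side std [np.float64(15.1), np.float64(1.6)] mean [108, 134]
[577, 323, 15] top std [np.float64(29.5), np.float64(1.9)] mean [98, 135]
[577, 323, 15] side std [np.float64(20.2), np.float64(1.6)] mean [100, 131]
[447, -298, 10] top std [np.float64(12.8), np.float64(1.4)] mean [102, 130]
[447, -298, 10] side std [np.float64(8.9), np.float64(1.5)] mean [100, 134]
[609, -288, 10] top std [np.float64(16.5), np.float64(16.7)] mean [106, 107]
[609, -288, 10] side std [np.float64(12.6), np.float64(12.7)] mean [106, 107]
```

```bash
python3 -c "
from workcell import *
print(job_done())"
```

```text
the job is handed in; nothing more can be done
None
```

I put the guide bush, the long spacer (the small bottle is under the nozzle) and the lock ring on the rod and pushed each one to a firm stop at its home height, within about 0.3 mm. The short spacer is still in its place in the right tray, and the job was handed in at about 32 s; no verdict was shown.

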